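# Cap the vacuum filter pot and find the socket that fits its nut

## Robot

A 6-joint arm with a two-finger parallel gripper is mounted at the origin on a cart in front of the work surface, level with it; the furniture and walls round the work are solid. World frame = base frame: x ahead of the robot, y to its left, z up, the work surface at z = 0. Lengths are in m, angles in degrees, forces in N, time in s.
With the tool pointing down it reaches from about 0.3 to 0.75 m from the base axis. Payload 8.5 kg.
Tool frame: the origin (TCP) lies midway between the tips of the shut fingers; the grasp point (between the pads) lies 19 mm behind it; z points along the fingers, y is the line along which they close (so a half turn about z gives the same grasp; the last joint's range is limited). The gripper opens to 85 mm and grips with 20 to 120 N. Pads are 22 mm wide; open, the fingers measure 114 mm over their backs; the gripper's body (76 mm by 85 mm) begins 54 mm behind the grasp point. The pads swing forward as they close: fully open they stand 13 mm farther back than shut.
Start: joints at [59.055, 21.807, 74.336, -0, 83.858, -12.336], TCP at [0.176, 0.521, 0.231] pointing down, gripper open.
Joint ranges: [-178.18, 178.18], [-50.72, 133.34], [12.68, 142.11], [-81.47, 261.47], [9.98, 163.14], [-165.26, 165.26]. Speed limits (degrees/s): [136.94, 136.94, 180, 180, 180, 180].

## Interface

Orientations are given as a 3x3 rotation matrix whose columns are the frame's x, y, z axes.
In Python, from rig import monitor, optics, close_job, models gives the robot as it stands.
- The arm moves only by the tool step_arm, never from a script. Its arguments are lists of equal length, an entry for each row: "fingers": the closure, from -1 (fully open) to 1 (shut); "travel": the shift along the tool's x, y, z scaled (see below), a list of three; "twist": the turn about the tool's z scaled (see below). In form: {"fingers": [fingers, ...], "travel": [[tx, ty, tz], ...], "twist": [twist, ...]}. A call has 1 to 10 rows; each row shifts and turns the commanded pose from where the row before left it, along the tool's axes as they then stand; what a row does not reach is not made up. The controller multiplies each number of a shift by 100 mm and each number of a turn by pi rad. A row lasts 1/8 s, in which the tool goes at most 62.5 mm and 10.7 degrees, less where a joint would pass 70% of its speed; a pose out of reach is approached as far as the arm can. A call with a number of a shift or a turn outside -1 to 1 is refused whole. A call with a gripper value outside its range is refused whole. The fingers move at their own pace and stop on an object; "force" is the grip in N (left out, the last holds). Time passes only in rows, so rows that do not move let the fingers close. It gives the time, the measured TCP pose, the force, the opening and the grip force at its end, in the units of the state.
- monitor.observe(): the state, without advancing time (a new reading comes with each control period).
- optics.get_image(name): name is "scene" or "top"; returns (picture, depth): 420x560x3 uint8, blue, green, red; 420x560 float32, m along the optical axis (not along the pixel's ray), 0 where there is no reading.
- optics.get_calibration(name): a dict with "vertical_fov" (degrees; the focal length in pixels is half the picture's height over the tangent of half this angle, whatever the lens; pixels are square), "cx", "cy" (the principal point, pixels), "world_from_camera" (4x4, takes a point from camera to world coordinates). Camera axes: x right, y up, looking along -z (the intrinsics and any distortion apply to the point x, -y, -z); pixel columns grow to the right and rows downward; lengths in m; the calibration is good to about 2 mm. A picture is of the moment at which its call begins. get_calibration takes no time and is no camera call.
- close_job(): hands the job in; it is judged then, once.
Trained networks look in the newest picture that a camera, given by its name, has taken for a name from the list of things; names that differ only in an ending like _2 or _b are one class to them, and where a whole thing is asked for, a point or a joint stands for the part that bears it (a point fixed in the world has none). Each returns a list of dicts, best first, with "confidence" (0 to 1); they miss things now and then, are a little off and sometimes report something else, mostly with a low value. They report only what shows in the picture. A call takes as long as a camera call. They do not tell look-alikes from the thing itself.
- models.trace(camera, query): "mask" (420x560 bool, what is visible of it) and "point" ([column, row] in pixels, amid what is visible of it).
- models.landmark_of(camera, query): "point" ([column, row] in pixels: a listed point, or the origin of a listed thing).
The state is a dict: "time_s": time; "q": joint angles; "qvel": joint speeds; "joint_efforts": joint torques, N m; "position": TCP position; "tool_rot": TCP orientation; "ft_force": force on the tool from outside, world axes, zero at the start; "wrist_torque": the same for the moment, N m; "grip_width": finger opening in m; "gripper_force": force on a finger pad.
Only numpy, scipy, OpenCV 4.12 (cv2) and the standard library are available. Lean on these libraries where they do the work, as an engineer would, in place of code of your own. Each camera call takes 0.05 s, during which the arm holds its last target. There are 200 camera calls.

## Task

Set the loose aluminium cap onto the rim of the blue filter pot, fully home and level, and let go of it. Then find out which socket from the wooden block fits the hexagon nut on the cap by trying them on it, standing any that does not go on back upright in a hole of the block. Finish while still holding the fitting socket, fully down over the nut and upright, with the cap seated and the parts lying around left where they are.

Things in the scene. Friction and masses are not known exactly. Their poses are not given: they have to be found in the camera images.
- filter_pot: Open round filter pot: blue cast housing on a 104 x 104 mm square foot, fixed to the worktop, brass hose stubs to its own +y and -y (reach 72 mm from its axis, 30 mm up), a pleated paper element inside, 17 mm below the rim. Outside diameter 95 mm, bore 85 mm, rim 62 mm above the worktop. Origin: on its upright axis, on the worktop.
- pot_rim (a point): Centre of the pot's mouth, level with the rim (62 mm above the worktop).
- filter_cap: Loose aluminium cap, 0.16 kg, lying right way up. Origin: centre of its underside. Heights over it: 0-7 mm spigot, dia 81 (enters the bore, 2 mm play all round); 7-14 fluted disc, dia 98 (rests on the rim, origin then 55 mm above the worktop); 14-16 flange, dia 43; 16-32 hexagon nut fixed to it, 22 mm across flats, the place to pick it up. Flats face its own +x, -x and every 60 deg between.
- cap_nut (a point): Centre of the top of the nut, 32 mm above the cap's origin. A socket that fits goes down over the nut until its bottom edge rests on the flange, its origin 16 mm above the cap's origin; one that is too small stays on top of the nut, 16 mm higher.
- socket_rack: Wooden block, 66 x 216 x 22 mm, fixed to the worktop, with three round holes, 40 mm dia, 14 mm deep, in a row along its own y at y = -70, 0 and +70 mm, in which the sockets stand mouth down. Origin: centre of its underside; the floors of the holes are 8 mm above it.
- socket_a: One of two deep sockets alike outside, 0.16 kg: dark round body, 34 mm dia, 40 mm high, hexagon mouth underneath, 24 mm deep; on top a bright hexagon drive adapter to hold it by, 20 mm across flats, 40 to 78 mm up. Origin: centre of its bottom edge. Flats of mouth and adapter face its own +x, -x and every 60 deg between. In one of the holes, turned up to 30 deg to the block.
- socket_b: The other of the two deep sockets, alike outside. One of the two has a mouth 3 mm wider than the nut and fits; the other is 4 mm too small. It cannot be seen from above which is which: it has to be tried.
- socket_small: A clearly thinner socket, body 25 mm dia (less than the nut measures over its corners, so it cannot fit), otherwise with the same heights and adapter as the two others. Stands in one of the holes.
- heatsink: Black finned heat sink, 30 x 50 x 26 mm, a bystander. Origin: centre of its underside.
- flux_tin: Round yellow tin, 52 mm in diameter, 19 mm high, a bystander. Origin: centre of its underside.
- solder_spool: Small spool of solder wire, 55 x 80 x 34 mm, a bystander. Origin: centre of its underside.
- driver_yellow: Yellow screwdriver, 193 mm long, 27 mm thick, a bystander. Origin: centre of its underside.
Mind the look-alikes: they are no part of the job. Leave any pink or red look-alike of the socket_b alone.

How it is judged:
By the outcome, as a careful person would: the job done as asked, in the order asked, and still so for the second after the job is handed in, while the arm keeps its last pose, push and grip.
It also fails if it takes over 67 s, if anything falls off the work surface, if the arm or the gripper's body presses on something with over 40 N, if the wrist force passes 120 N, or if a joint passes its speed limit or range.

## Working session

There is one attempt and no reset: what is moved stays moved. The work goes in short steps, Python scripts to look and compute and a tool call to move; the robot and the scene stay as the last step left them, time stands still between calls to the robot, and variables do not carry over. Pictures are saved under pics/ and viewed, at most 10 in all, crops included, and the job is handed in when it is done.

Besides the shell and the picture viewer there is one more tool, called after "Emit:" as name(argument=value, ...) on one line, values as JSON. step_arm: Moves the arm, as the interface text tells. Its arguments: {"type":"object","properties":{"fingers":{"type":"array","items":{"type":"number"}},"travel":{"type":"array","items":{"type":"array","items":{"type":"number"}}},"twist":{"type":"array","items":{"type":"number"}},"force":{"type":"number"}},"required":["fingers","travel","twist"]}

```bash
mkdir -p pics
cat > h.py <<'E'
import numpy as np, cv2
from rig import monitor, optics, close_job, models
def cal(n):
    c=optics.get_calibration(n); f=210/np.tan(np.radians(c["vertical_fov"]/2)); return c,f,np.array(c["world_from_camera"])
def w(n,u,v,d):
    c,f,T=cal(n); return (T@np.array([(u-c["cx"])*d/f,-(v-c["cy"])*d/f,-d,1]))[:3]
def atz(n,u,v,z):
    a=w(n,u,v,0.0);b=w(n,u,v,1.0); return a+(b-a)*(z-a[2])/(b[2]-a[2])
def cloud(n,dep):
    c,f,T=cal(n); v,u=np.mgrid[:420,:560]; P=np.stack([(u-c["cx"])*dep/f,-(v-c["cy"])*dep/f,-dep,np.ones_like(dep)],-1)
    return P@T.T
E
python3 - <<'E'
from h import *
s=monitor.observe(); print(s["time_s"],s["position"],np.round(s["tool_rot"],3).tolist(),s["ft_force"],s["grip_width"])
for n in ("top","scene"):
    im,d=optics.get_image(n); cv2.imwrite(f"pics/{n}1.png",im); np.save(n+"1.npy",d)
    print(n,{k:np.round(v,3).tolist() for k,v in optics.get_calibration(n).items() if not isinstance(v,str)})
n="top"
for q in ("filter_pot","filter_cap","socket_rack","socket_a","socket_small"):
    print(q,[(np.round(r["point"]).tolist(),round(r["confidence"],2)) for r in models.trace(n,q)])
for q in ("pot_rim","cap_nut"):
    print(q,[(np.round(r["point"]).tolist(),round(r["confidence"],2)) for r in models.landmark_of(n,q)])
E
```

```text
0.0 [0.17535665 0.52098751 0.23070319] [[-0.948, 0.319, -0.001], [0.319, 0.948, -0.001], [0.0, -0.001, -1.0]] [-0.01263375  0.04057219  0.22270312] 0.08529235040735801
top {'vertical_fov': 45.645, 'cx': 279.953, 'cy': 213.14, 'world_from_camera': [[-0.006, 0.997, -0.074, 0.509], [-1.0, -0.007, -0.009, -0.016], [-0.01, 0.074, 0.997, 1.434], [0.0, 0.0, 0.0, 1.0]]}
scene {'vertical_fov': 48.163, 'cx': 278.387, 'cy': 204.789, 'world_from_camera': [[0.784, 0.402, -0.473, 0.049], [-0.62, 0.517, -0.589, -0.719], [0.008, 0.756, 0.655, 0.837], [0.0, 0.0, 0.0, 1.0]]}
filter_pot [([243.0, 238.0], 0.7), ([322.0, 233.0], 0.59)]
filter_cap []
socket_rack [([339.0, 228.0], 0.83)]
socket_a [([347.0, 231.0], 0.71), ([370.0, 234.0], 0.71), ([411.0, 218.0], 0.55)]
socket_small []
pot_rim [([243.0, 233.0], 0.77)]
cap_nut [([178.0, 251.0], 0.62)]
```

View pics/top1.png

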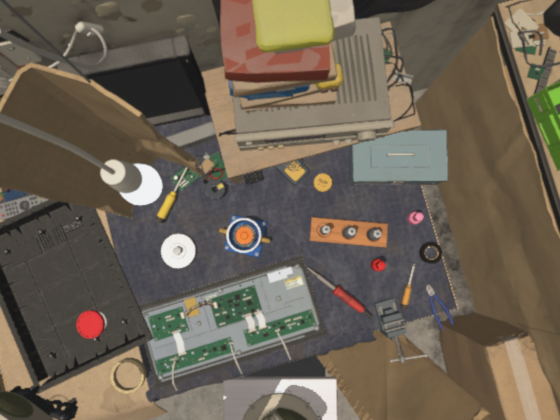

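View pics/scene1.png

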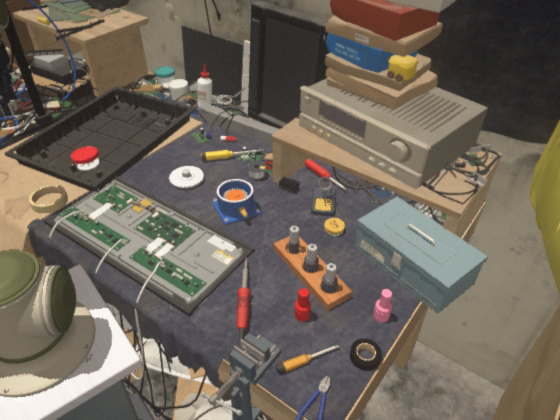

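Candidates in the top view:
- **Cap:** the aluminium one is at (178,251). The red lid at (90,323) is a look-alike.
- **Sockets:** three stand in the block at (326,230), (351,232) and (377,235). The red (378,265) and pink (416,217) ones are look-alikes.
- **Pot:** the blue one at (243,236).

By the description, I choose the aluminium cap, the block's sockets and the blue pot. Next is a close crop to check.

Run:
```python
from h import *
t=cv2.imread("pics/top1.png"); s=cv2.imread("pics/scene1.png")
a=cv2.resize(t[205:265,150:400],(800,192),interpolation=cv2.INTER_CUBIC)
b=cv2.resize(s[150:310,160:400],(600,400),interpolation=cv2.INTER_CUBIC)
o=np.zeros((600,800,3),np.uint8); o[:192]=a; o[195:595,:600]=b; cv2.imwrite("pics/c1.png",o)
for n in ("top","scene"):
    d=np.load(n+"1.npy"); P=cloud(n,d); x,y,z=P[...,0],P[...,1],P[...,2]; ok=d>0
    def m(c,r,lo,hi):
        k=ok&(np.hypot(x-c[0],y-c[1])<r)&(z>lo)&(z<hi); q=P[k][:,:3]
        return k.sum(),np.round(q.mean(0),4) if k.sum() else None,np.round((q.min(0)[:2]+q.max(0)[:2])/2,4) if k.sum() else None
    tbl=ok&(abs(x-.45)<.03)&(abs(y+.02)<.1); print(n,"table z",np.median(z[tbl]))
    cap=atz("top",178,251,.03); pot=atz("top",243,236,.062)
    print("cap disc",cap,m(cap,.07,.008,.022)); print("nut",m(cap,.03,.024,.045))
    print("pot rim",m(pot,.06,.054,.072)); print("paper",m(pot,.05,.036,.05))
    for u,v in((326,230),(351,232),(377,235)):
        p=atz("top",u,v,.07); print("sock",p,"ad",m(p,.022,.066,.095),"body",m(p,.03,.036,.056))
    k=ok&(x>.3)&(x<.6)&(y>-.4)&(y<-.03)&(z>.017)&(z<.032)
    r=atz("top",350,232,.022); k&=(np.hypot(x-r[0],y-r[1])<.12)
    q=(P[k][:,:2]*1000).astype(np.float32); print("rack",cv2.minAreaRect(q))
```

```text
top table z 0.010689485411402244
cap disc [0.5085755  0.28400628 0.03      ] (np.int64(840), array([0.5091, 0.2891, 0.0142]), array([0.5017, 0.2897]))
nut (np.int64(60), array([0.5088, 0.2893, 0.031 ]), array([0.5086, 0.2898]))
pot rim (np.int64(226), array([0.5496, 0.1007, 0.0611]), array([0.5501, 0.099 ]))
paper (np.int64(296), array([0.5515, 0.0994, 0.0446]), array([0.5479, 0.0945]))
sock [ 0.56318437 -0.12907401  0.07      ] ad (np.int64(50), array([ 0.5642, -0.1255,  0.0845]), array([ 0.564 , -0.1256])) body (np.int64(16), array([ 0.5618, -0.1207,  0.0454]), array([ 0.5641, -0.1255]))
sock [ 0.55726184 -0.19717259  0.07      ] ad (np.int64(53), array([ 0.558 , -0.1941,  0.0835]), array([ 0.5581, -0.1946])) body (np.int64(65), array([ 0.5568, -0.1914,  0.0467]), array([ 0.5582, -0.1953]))
sock [ 0.54860486 -0.26783076  0.07      ] ad (np.int64(57), array([ 0.5518, -0.2628,  0.0833]), array([ 0.5522, -0.2633])) body (np.int64(63), array([ 0.5504, -0.2581,  0.0463]), array([ 0.5509, -0.2626]))
rack ((528.3486328125, -192.12310791015625), (216.3751983642578, 127.33234405517578), 84.
[... 438 characters left out ...]
 0.07      ] ad (np.int64(102), array([ 0.5657, -0.1343,  0.0803]), array([ 0.5684, -0.1323])) body (np.int64(66), array([ 0.5633, -0.1361,  0.046 ]), array([ 0.5664, -0.1332]))
sock [ 0.55726184 -0.19717259  0.07      ] ad (np.int64(110), array([ 0.5594, -0.2025,  0.0807]), array([ 0.5616, -0.1996])) body (np.int64(125), array([ 0.5562, -0.2054,  0.0458]), array([ 0.5612, -0.2004]))
sock [ 0.54860486 -0.26783076  0.07      ] ad (np.int64(118), array([ 0.5526, -0.2707,  0.0807]), array([ 0.5545, -0.2684])) body (np.int64(133), array([ 0.5497, -0.2735,  0.0467]), array([ 0.5548, -0.2692]))
rack ((562.8955688476562, -198.22509765625), (219.92388916015625, 68.60658264160156), 84.45310974121094)
```

View pics/c1.png

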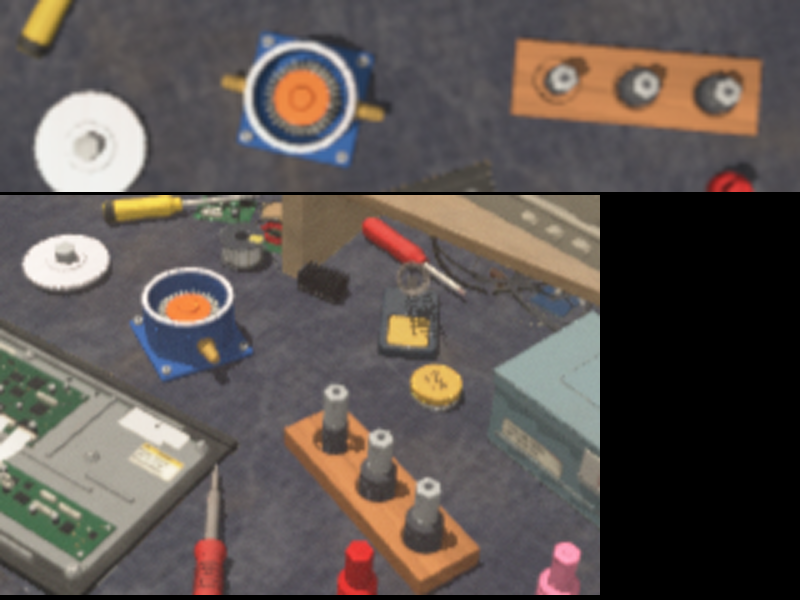

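Run:
```python
from h import *
for n in("top","scene"):
    c=optics.get_calibration(n); print({k:v for k,v in c.items() if k!="world_from_camera"}); print(c["world_from_camera"])
    P=cloud(n,np.load(n+"1.npy")); x,y,z=P[...,0],P[...,1],P[...,2]
    for X,Y in((.5,.2),(.45,.15),(.5,0),(.5,-.1),(.46,-.2),(.62,0),(.6,.15)): 
        k=np.hypot(x-X,y-Y)<.012; print((X,Y),k.sum(),round(float(np.median(z[k])),4),end=" ")
    print()
```

```text
{'vertical_fov': 45.64535848276421, 'cx': 279.95304203455714, 'cy': 213.13992830260355}
[[-0.00640431  0.99721197 -0.07434559  0.5085807 ]
 [-0.99993358 -0.00709874 -0.00908003 -0.01601664]
 [-0.00958248  0.0742825   0.9971912   1.43376753]
 [ 0.          0.          0.          1.        ]]
(0.5, 0.2) 56 0.0001 (0.45, 0.15) 52 0.0003 (0.5, 0) 55 0.0005 (0.5, -0.1) 55 -0.0002 (0.46, -0.2) 56 0.0003 (0.62, 0) 56 0.0004 (0.6, 0.15) 53 -0.0004 
{'vertical_fov': 48.16337513808466, 'cx': 278.38738694715676, 'cy': 204.78913441014564}
[[ 0.78425416  0.40193268 -0.47264737  0.04906718]
 [-0.62039324  0.51733836 -0.58946862 -0.71908889]
 [ 0.00759191  0.75552045  0.65508108  0.83713722]
 [ 0.          0.          0.          1.        ]]
(0.5, 0.2) 37 0.0002 (0.45, 0.15) 30 0.0004 (0.5, 0) 43 0.0005 (0.5, -0.1) 55 0.0012 (0.46, -0.2) 71 0.0003 (0.62, 0) 43 0.0005 (0.6, 0.15) 0 nan
  return _methods._mean(a, axis=axis, dtype=dtype,
  ret = ret.dtype.type(ret / rcount)
```

Run:
```python
from h import *
t=np.load("top1.npy");s=np.load("scene1.npy")
P=np.concatenate([cloud("top",t).reshape(-1,4)[t.ravel()>0],cloud("scene",s).reshape(-1,4)[s.ravel()>0]])
# height map 5cm cells (cm)
for X in np.arange(.9,.05,-.05):
    print("%.2f"%X,[int(100*P[k,2].max()) if (k:=(abs(P[:,0]-X)<.025)&(abs(P[:,1]-Y)<.025)).any() else -1 for Y in np.arange(.6,-.45,-.05)])
# circle fits (top-surface rim points) per camera
for n,d in(("top",t),("scene",s)):
    C=cloud(n,d)[...,:3].reshape(-1,3)
    def fit(c,r,lo,hi,R):
        k=(np.hypot(C[:,0]-c[0],C[:,1]-c[1])<r)&(C[:,2]>lo)&(C[:,2]<hi); q=C[k][:,:2]
        from scipy.optimize import least_squares
        f=lambda p:np.maximum(np.hypot(*(q-p).T)-R,0)+0
        (cx,cy),R2=cv2.minEnclosingCircle((q*1000).astype(np.float32)); return round(cx,1),round(cy,1),round(R2,1)
    print(n,"cap",fit((.51,.287),.065,.0125,.017,.049),"pot",fit((.552,.097),.055,.0595,.064,.0475))
```

```text
0.90 [35, 50, 58, 44, 46, 58, 59, 37, 25, 16, 51, 61, 61, 61, 61, 56, 29, 28, 18, 17, -74]
0.85 [22, 48, 14, 24, 15, 4, 64, 65, 16, 16, 51, 61, 61, 61, 61, 44, 29, 29, 18, 17, 10]
0.80 [15, 3, 4, 5, 5, 5, 5, 74, 5, 17, 36, 36, 29, 29, 29, 29, 29, 29, 28, 16, 10]
0.75 [10, 5, 6, 6, 6, 4, 1, 85, 87, 16, 29, 29, 29, 29, 28, 20, 28, 27, 11, 11, 10]
0.70 [5, 6, 5, 3, 1, 1, 2, 1, 104, 16, 16, 16, 15, 2, 2, 2, 10, 10, 10, 10, 10]
0.65 [5, 5, 5, 2, 0, 2, 3, 101, 102, 115, 101, 0, 0, 0, 0, 0, 1, 0, 0, 0, 0]
0.60 [3, 5, 6, 0, 0, 3, 3, 100, 106, 72, 101, 6, 0, 0, 2, 8, 4, 2, 2, 8, 8]
0.55 [1, 1, 5, 5, 0, 1, 2, 98, 1, 6, 5, 6, 3, 0, 9, 9, 9, 8, 8, 0, 2]
0.50 [2, 1, 5, 5, 0, 2, 3, 3, 0, 6, 6, 6, 2, 2, 1, 0, 0, 7, 8, 0, 2]
0.45 [1, 1, 2, 5, 5, 0, 2, 2, 0, 2, 2, 2, 2, 2, 2, 2, 0, 8, 8, 1, 2]
0.40 [1, 1, 1, 5, 5, 1, 2, 2, 2, 2, 3, 2, 2, 2, 2, 3, 3, 1, 1, 2, 1]
0.35 [1, 5, 5, 2, 5, 5, 3, 3, 3, 3, 3, 3, 2, 2, 2, 2, 3, 2, 7, 7, 1]
0.30 [1, 5, 5, 3, 5, 5, 3, 3, 2, 2, 3, 3, 5, 3, 2, 1, 1, 2, 7, 6, 0]
0.25 [2, 46, 53, 50, 6, 5, 3, 3, 2, 4, 4, 2, 4, 2, 2, 1, 1, 1, 6, 5, 6]
0.20 [33, 40, 53, 53, 3, 3, 4, 3, 2, 3, 3, 2, 2, 2, 0, 0, -1, -1, 4, 5, 6]
0.15 [5, 5, 37, 35, 3, 3, 4, 2, 1, 1, 1, 1, 0, 0, 0, 0, -1, -48, -40, -31, -23]
0.10 [1, 1, 1, 3, 3, 1, 1, 0, -1, 0, 1, 13, 19, 19, 14, 0, -49, -40, -31, -23, -15]
top cap (509.1, 289.7, 48.9) pot (550.6, 98.8, 47.3)
scene cap (511.7, 285.5, 50.5) pot (554.3, 94.5, 50.0)
```

Emit:
step_arm(fingers=[-0.3,-0.3,-0.3,-0.3,-0.3,-0.3,-0.3,-0.3,-0.3,-0.3], travel=[[-0.392,-0.115,0.11],[-0.392,-0.115,0.11],[-0.392,-0.115,0.11],[-0.392,-0.115,0.11],[-0.392,-0.115,0.11],[-0.392,-0.115,0.11],[-0.392,-0.115,0.11],[-0.392,-0.115,0.11],[-0.392,-0.115,0.11],[-0.392,-0.115,0.11]], twist=[0,0,0,0,0,0,0,0,0,0], force=40)

```text
time_s: 1.7
position: [0.5114, 0.2863, 0.121]
tool_rot: [[-0.948, 0.319, 0.0], [0.319, 0.948, 0.0], [-0.0, 0.0, -1.0]]
ft_force: [0.7, 0.4, -0.6]
grip_width: 0.0555
gripper_force: 0.0
```

Run:
```python
from h import *
s=monitor.observe(); print(s["time_s"],s["position"],np.round(s["tool_rot"],3).tolist(),s["ft_force"],s["grip_width"],s["q"])
im1,d1=optics.get_image("scene"); im2,d2=optics.get_image("top")
np.save("s2.npy",d1);np.save("t2.npy",d2)
a=cv2.resize(im1[60:210,110:310],(800,600),interpolation=cv2.INTER_CUBIC)
cv2.imwrite("pics/c2.png",a)
p=s["position"]; P=cloud("scene",d1)[...,:3]
k=(abs(P[...,0]-p[0])<.08)&(abs(P[...,1]-p[1])<.08)&(d1>0)
for lo in np.arange(.09,.24,.01):
    q=P[k&(P[...,2]>lo)&(P[...,2]<lo+.01)]
    if len(q): 
        r=(q-p)@s["tool_rot"]; print("%.2f"%lo,len(q),np.round(r.min(0)*1000),np.round(r.max(0)*1000))
```

```text
1.7 [0.5114167  0.28626603 0.12098623] [[-0.948, 0.319, 0.0], [0.319, 0.948, 0.0], [-0.0, 0.0, -1.0]] [ 0.73422411  0.43048377 -0.57394619] 0.05548401312124305 [ 1.76725605e+01  3.09700522e+01  7.81347727e+01  4.78711927e-04
  7.08880390e+01 -5.37142764e+01]
0.12 9 [-12. -36.  -9.] [ 6. 31. -3.]
0.13 29 [-13. -44. -19.] [ 8. 36. -9.]
0.14 37 [-14. -45. -29.] [  8.  31. -19.]
0.15 24 [-12. -44. -39.] [  8.  32. -30.]
0.16 5 [ -9. -44. -48.] [ 10.  26. -39.]
0.17 34 [-16. -63. -59.] [ 11.  36. -50.]
0.18 40 [-16. -64. -68.] [ 13.  21. -59.]
0.19 37 [-20. -66. -79.] [ 14.  26. -69.]
0.20 50 [-18. -67. -89.] [ 14. -15. -80.]
0.21 60 [-23. -70. -99.] [ 16.  12. -89.]
0.22 111 [ -22.  -73. -109.] [ 17.  16. -99.]
0.23 58 [ -20.  -67. -119.] [   8.   -1. -109.]
```

View pics/c2.png

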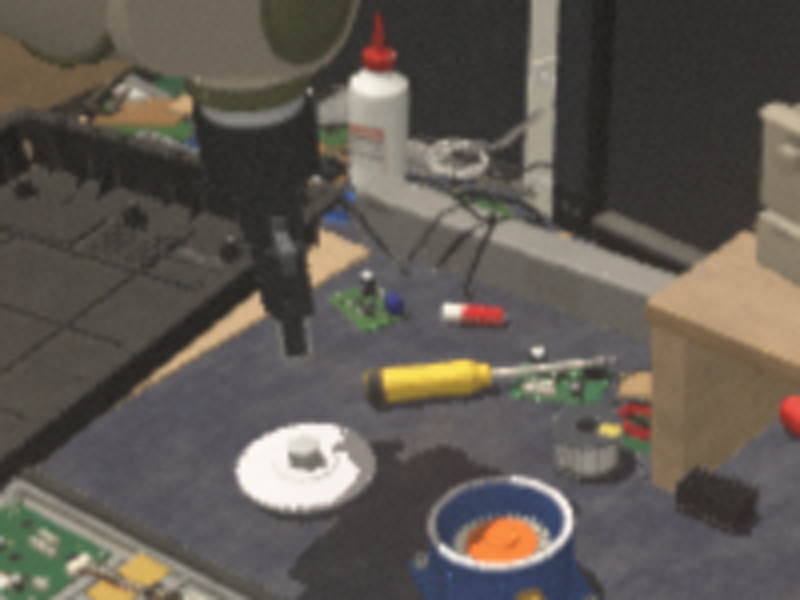

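Emit:
step_arm(fingers=[-0.3,-0.3,-0.3,-0.3,-0.3,1,1,1,1,1], travel=[[0.014,0.009,0.25],[0,0,0.25],[0,0,0.25],[0,0,0.2],[0,0,0.08],[0,0,0],[0,0,0],[0,0,0],[0,0,0],[0,0,0]], twist=[0,0,0,0,0,0,0,0,0,0], force=40)

```text
time_s: 3.05
position: [0.5097, 0.2887, 0.0193]
tool_rot: [[-0.948, 0.319, 0.002], [0.319, 0.948, 0.001], [-0.001, 0.001, -1.0]]
ft_force: [-1.5, 0.7, 6.4]
grip_width: 0.022
gripper_force: 39.4
```

Emit:
step_arm(fingers=[1,1,1,1,1,1,1,1,1,1], travel=[[0,0,0],[0,0,-0.3],[0,0,-0.4],[0,0,-0.3],[-0.203,-0.336,0],[-0.203,-0.336,0],[-0.203,-0.336,0],[-0.203,-0.336,0],[-0.203,-0.336,0],[0,0,0]], twist=[0,0,0,0,0,0,0,0,0,0], force=80)

```text
time_s: 4.3
position: [0.5523, 0.0946, 0.1182]
tool_rot: [[-0.947, 0.322, -0.0], [0.322, 0.947, -0.0], [-0.0, -0.0, -1.0]]
ft_force: [-0.6, 0.0, -1.4]
grip_width: 0.0203
gripper_force: 78.9
```

```bash
cat > capm.py <<'E'
from h import *
s=monitor.observe(); p=s["position"]; print(s["time_s"],p,s["ft_force"],s["grip_width"])
print(np.round(s["tool_rot"],4).tolist())
zc=p[2]-.0193
ims={}
for n in("scene","top"):
    im,d=optics.get_image(n); ims[n]=im; C=cloud(n,d)[...,:3].reshape(-1,3)
    k=(np.hypot(C[:,0]-p[0],C[:,1]-p[1])<.062)&(abs(C[:,2]-zc-.0115)<.0055); q=C[k]
    (cx,cy),R=cv2.minEnclosingCircle((q[:,:2]*1000).astype(np.float32)); print(n,"disc",len(q),round(cx,1),round(cy,1),round(R,1))
    # fit plane of disc top
    k=(np.hypot(C[:,0]-p[0],C[:,1]-p[1])<.048)&(np.hypot(C[:,0]-p[0],C[:,1]-p[1])>.026)&(abs(C[:,2]-zc-.014)<.006); q=C[k]
    if len(q)>10: print("plane",np.round(np.linalg.lstsq(np.c_[q[:,:2]-p[:2],np.ones(len(q))],q[:,2],rcond=None)[0],4))
E
python3 capm.py
```

```text
4.3 [0.55227944 0.09457979 0.11823078] [-0.61630858  0.00310299 -1.41207654] 0.020273553430254183
[[-0.9466, 0.3224, -0.0001], [0.3224, 0.9466, -0.0004], [-0.0, -0.0004, -1.0]]
scene disc 602 554.8 92.4 50.5
plane [0.0109 0.0041 0.1129]
top disc 11 506.2 101.0 14.3
```

Emit:
step_arm(fingers=[1,1,1,1], travel=[[0.006,0.02,0.15],[0,0,0.15],[0,0,0],[0,0,0]], twist=[0,0,0,0])

```text
time_s: 4.9
position: [0.552, 0.0991, 0.0883]
tool_rot: [[-0.948, 0.319, -0.0], [0.319, 0.948, -0.0], [0.0, -0.0, -1.0]]
ft_force: [-0.1, 0.5, -1.4]
grip_width: 0.0205
gripper_force: 78.9
```

```bash
python3 capm.py
```

```text
4.9 [0.55201158 0.09911784 0.08825861] [-0.07257996  0.49560002 -1.44153533] 0.020505852195800842
[[-0.9478, 0.3188, -0.0001], [0.3188, 0.9478, -0.0], [0.0001, -0.0, -1.0]]
scene disc 570 555.1 95.2 50.6
plane [0.0098 0.0022 0.0829]
top disc 11 506.2 106.3 12.2
```

Emit:
step_arm(fingers=[1,1], travel=[[0,0,0],[0,0,0]], twist=[0,0])

```text
time_s: 5.25
position: [0.552, 0.0989, 0.0886]
tool_rot: [[-0.948, 0.319, 0.0], [0.319, 0.948, 0.0], [-0.0, 0.0, -1.0]]
ft_force: [0.2, 0.4, -1.6]
grip_width: 0.0202
gripper_force: 78.9
```

```bash
python3 capm.py; python3 capm.py
```

```text
5.25 [0.55200453 0.09889189 0.08856026] [ 0.16495316  0.37130164 -1.64984418] 0.02022852740355817
[[-0.9477, 0.3192, 0.0005], [0.3192, 0.9477, 0.0], [-0.0004, 0.0001, -1.0]]
scene disc 581 553.3 95.9 51.8
plane [0.0118 0.0048 0.0832]
top disc 11 506.2 104.9 13.8
5.35 [0.55196754 0.09889167 0.08846007] [-0.11680945 -0.1505902  -1.71666626] 0.02008290920409414
[[-0.9477, 0.3192, 0.0003], [0.3192, 0.9477, -0.0], [-0.0002, 0.0001, -1.0]]
scene disc 567 555.6 95.3 50.5
plane [0.0057 0.0005 0.0831]
top disc 9 506.2 104.7 13.5
```

Emit:
step_arm(fingers=[1,1,1,1,1,1,1,1], travel=[[0,-0.01,0],[0,0,0.03],[0,0,0.03],[0,0,0.02],[0,0,0.02],[0,0,0.02],[0,0,0.01],[0,0,0]], twist=[0,0,0,0,0,0,0,0])

```text
time_s: 6.45
position: [0.5516, 0.098, 0.0753]
tool_rot: [[-0.948, 0.319, -0.0], [0.319, 0.948, -0.0], [0.0, -0.0, -1.0]]
ft_force: [0.5, -0.5, -1.1]
grip_width: 0.0206
gripper_force: 78.9
```

Emit:
step_arm(fingers=[1,1,1], travel=[[0,0,0.01],[0,0,0.008],[0,0,0]], twist=[0,0,0])

```text
time_s: 6.82
position: [0.5517, 0.098, 0.0746]
tool_rot: [[-0.948, 0.319, 0.001], [0.319, 0.948, -0.0], [-0.001, 0.0, -1.0]]
ft_force: [-2.4, -0.4, 7.5]
grip_width: 0.0209
gripper_force: 79.9
```

Emit:
step_arm(fingers=[0,0,0,0,0,0,0,0,0,0], travel=[[0,0,0],[0,0,0],[0,0,-0.2],[0,0,-0.4],[-0.17,-0.461,0],[-0.17,-0.461,0],[-0.17,-0.461,0],[-0.17,-0.461,0],[-0.17,-0.461,0],[-0.17,-0.461,0]], twist=[0,0,0,0,0,0,0,0,0,0])

```text
time_s: 8.07
position: [0.5599, -0.1984, 0.1334]
tool_rot: [[-0.948, 0.319, 0.0], [0.319, 0.948, 0.0], [0.0, 0.0, -1.0]]
ft_force: [0.8, 0.9, -0.0]
grip_width: 0.0426
gripper_force: 0.0
```

Run:
```python
from h import *
import time
s=monitor.observe(); print(s["time_s"],s["position"],s["grip_width"],s["ft_force"])
im,d=optics.get_image("scene"); t,dt=optics.get_image("top")
o=np.zeros((600,800,3),np.uint8); o[:,:]=cv2.resize(im[140:320,180:420],(800,600),interpolation=cv2.INTER_CUBIC); cv2.imwrite("pics/c3.png",o)
for n,D in(("scene",d),("top",dt)):
    C=cloud(n,D)[...,:3].reshape(-1,3); r=np.hypot(C[:,0]-.552,C[:,1]-.098)
    k=(r<.046)&(r>.025)&(C[:,2]>.05); q=C[k]; print(n,len(q),np.round(np.linalg.lstsq(np.c_[q[:,:2]-[.552,.098],np.ones(len(q))],q[:,2],rcond=None)[0],4))
    k=(r<.02)&(C[:,2]>.077)&(C[:,2]<.1); print("nut",np.round(C[k].mean(0),4))
```

```text
8.075 [ 0.5599092  -0.19836732  0.13341982] 0.04256330632838235 [ 0.80248999  0.87791515 -0.01865026]
scene 467 [0.0493 0.0179 0.0686]
nut [0.5537 0.0928 0.0849]
top 623 [-0.0001 -0.0037  0.0687]
nut [0.5513 0.0996 0.0864]
```

View pics/c3.png

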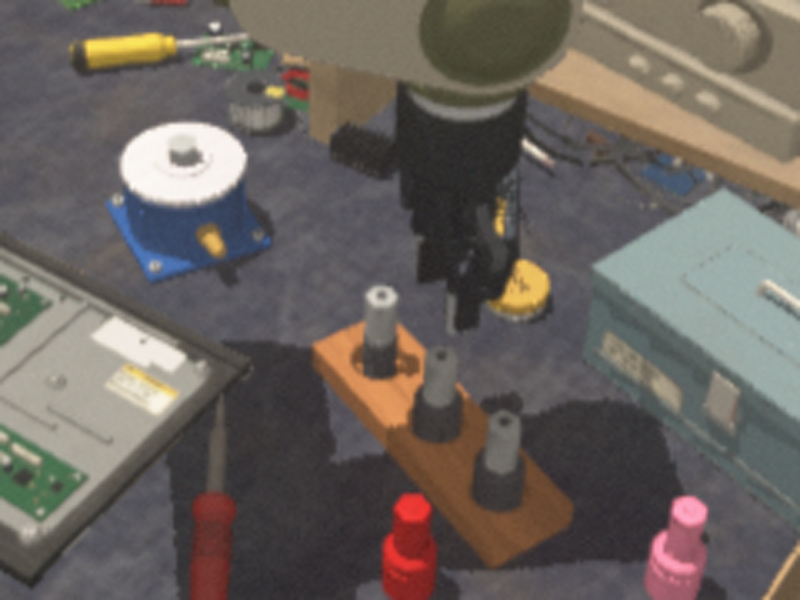

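Emit:
step_arm(fingers=[0,0,0,0,1,1,1,1], travel=[[0,0,0],[0,0,0.35],[0,0,0.35],[0,0,0.09],[0,0,0],[0,0,0],[0,0,0],[0,0,0]], twist=[0,0,0,0,0,0,0,0], force=40)

```text
time_s: 9.18
position: [0.5603, -0.1969, 0.0553]
tool_rot: [[-0.948, 0.319, 0.001], [0.319, 0.948, -0.001], [-0.001, -0.0, -1.0]]
ft_force: [-0.4, 0.4, 2.7]
grip_width: 0.0208
gripper_force: 39.3
```

Emit:
step_arm(fingers=[1,1,1,1,1,1,1,1,1,1], travel=[[0,0,0],[0,0,-0.3],[0,0,-0.4],[0,0,-0.4],[0.168,0.462,0],[0.168,0.462,0],[0.168,0.462,0],[0.168,0.462,0],[0.168,0.462,0],[0.168,0.462,0]], twist=[0,0,0,0,0,0,0,0,0,0], force=80)

```text
time_s: 10.42
position: [0.5526, 0.0997, 0.1643]
tool_rot: [[-0.948, 0.319, -0.0], [0.319, 0.948, -0.0], [0.0, -0.0, -1.0]]
ft_force: [0.9, -0.7, -2.4]
grip_width: 0.0196
gripper_force: 78.5
```

Emit:
step_arm(fingers=[1,1,1,1], travel=[[0,0,0.1],[0,0,0.1],[0,0,0],[0,0,0]], twist=[0,0,0,0])

```text
time_s: 10.92
position: [0.5532, 0.0972, 0.1446]
tool_rot: [[-0.947, 0.32, 0.0], [0.32, 0.947, -0.0], [-0.0, -0.0, -1.0]]
ft_force: [-0.9, -0.1, -1.5]
grip_width: 0.02
gripper_force: 78.6
```

```bash
cat > sockm.py <<'E'
from h import *
s=monitor.observe(); p=s["position"]; R=np.array(s["tool_rot"]); zo=p[2]-.0473
print(s["time_s"],np.round(p,4),np.round(s["ft_force"],1),s["grip_width"],"origin z",round(zo,4))
def ext(C,c,r,lo,hi):
    k=(np.hypot(C[:,0]-c[0],C[:,1]-c[1])<r)&(C[:,2]>lo)&(C[:,2]<hi); return C[k]
from scipy.optimize import least_squares
for i in range(3):
    im,d=optics.get_image("scene"); C=cloud("scene",d)[...,:3].reshape(-1,3)
    cam=cal("scene")[2][:3,3]
    q=ext(C,p,.03,zo+.006,zo+.036)          # socket cylinder, visible side, R=17
    f=lambda x:(np.hypot(q[:,0]-x[0]-x[2]*(q[:,2]-zo),q[:,1]-x[1]-x[3]*(q[:,2]-zo))-.017)
    a=least_squares(f,[p[0],p[1],0,0],loss="soft_l1",f_scale=.001).x
    u=ext(C,p,.06,.0695-.010,.0655)     # disc side, R=49, visible side
    b=least_squares(lambda x:np.hypot(u[:,0]-x[0],u[:,1]-x[1])-.049,p[:2],loss="soft_l1",f_scale=.001).x
    bot=a[:2]+a[2:]*0
    e=np.r_[b-bot,0]
    print(len(q),len(u),"socket bottom",np.round(bot*1e3,1),"lean",np.round(a[2:],3),"cap",np.round(b*1e3,1),"move tool mm",np.round((R.T@e)*1e3,1)[:2])
cv2.imwrite("pics/c4.png",cv2.resize(im[130:250,170:330],(800,600),interpolation=cv2.INTER_CUBIC))
E
python3 sockm.py
```

```text
10.925 [0.5532 0.0972 0.1446] [-0.9 -0.1 -1.5] 0.019978597278554097 origin z 0.0973
129 57 socket bottom [555.8  95.5] lean [ 0.021 -0.002] cap [556.1  96.9] move tool mm [0.2 1.4]
128 56 socket bottom [555.4  95.6] lean [0.029 0.006] cap [556.6  96.8] move tool mm [-0.7  1.6]
129 58 socket bottom [556.6  95.1] lean [-0.013  0.038] cap [556.4  96.9] move tool mm [0.7 1.6]
```

View pics/c4.png

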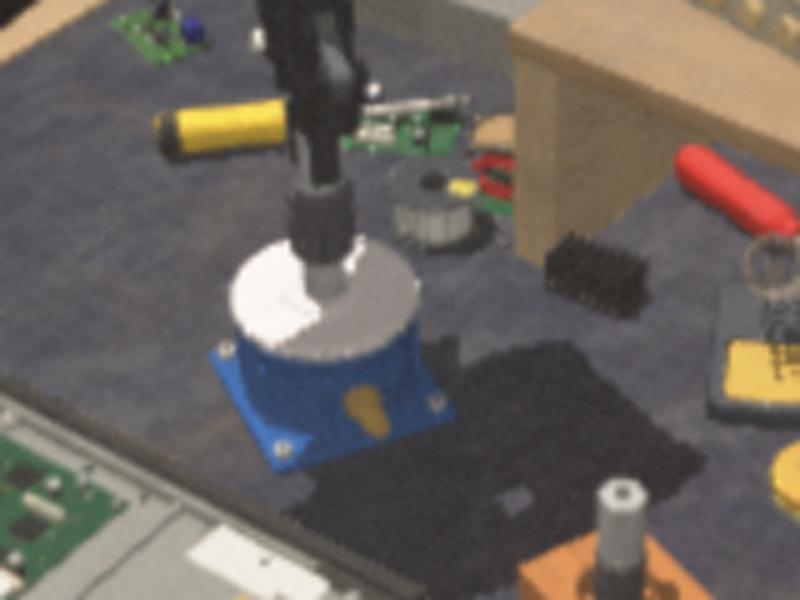

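Emit:
step_arm(fingers=[1,1,1,1,1,1,1], travel=[[0.003,0.008,0.04],[0,0,0.04],[0,0,0.015],[0,0,0.015],[0,0,0.01],[0,0,0.01],[0,0,0]], twist=[0,0,0,0,0,0,0])

```text
time_s: 11.95
position: [0.5535, 0.0987, 0.133]
tool_rot: [[-0.948, 0.319, 0.003], [0.319, 0.948, -0.001], [-0.003, 0.0, -1.0]]
ft_force: [-2.1, -2.4, 9.5]
grip_width: 0.02
gripper_force: 80.2
```

Emit:
step_arm(fingers=[1,1,1], travel=[[0,-0.012,0],[0,0,0],[0,0,0]], twist=[0,0,0])

```text
time_s: 12.32
position: [0.5533, 0.0983, 0.133]
tool_rot: [[-0.948, 0.319, 0.003], [0.319, 0.948, 0.001], [-0.003, 0.002, -1.0]]
ft_force: [-0.6, 2.1, 8.7]
grip_width: 0.02
gripper_force: 79.7
```

Emit:
step_arm(fingers=[1,1,1], travel=[[0.012,0,0],[0,0,0],[0,0,0]], twist=[0,0,0])

```text
time_s: 12.7
position: [0.5528, 0.0984, 0.133]
tool_rot: [[-0.948, 0.319, 0.005], [0.319, 0.948, 0.0], [-0.004, 0.002, -1.0]]
ft_force: [1.0, 0.5, 6.5]
grip_width: 0.0198
gripper_force: 79.4
```

Emit:
step_arm(fingers=[1,1,1], travel=[[-0.024,0,0],[0,0,0],[0,0,0]], twist=[0,0,0])

```text
time_s: 13.08
position: [0.5538, 0.0981, 0.133]
tool_rot: [[-0.948, 0.319, 0.002], [0.319, 0.948, 0.001], [-0.001, 0.002, -1.0]]
ft_force: [-3.5, 1.6, 10.3]
grip_width: 0.0199
gripper_force: 79.9
```

Emit:
step_arm(fingers=[1,1,1], travel=[[0,0.02,0],[0,0,0],[0,0,0]], twist=[0,0,0])

```text
time_s: 13.45
position: [0.554, 0.0988, 0.1329]
tool_rot: [[-0.948, 0.319, 0.0], [0.319, 0.948, -0.002], [-0.001, -0.001, -1.0]]
ft_force: [-5.1, -3.6, 12.0]
grip_width: 0.0199
gripper_force: 80.5
```

```bash
python3 sockm.py
```

```text
13.45 [0.554  0.0988 0.1329] [-5.1 -3.6 12. ] 0.019866448223922202 origin z 0.0856
122 69 socket bottom [556.1  96. ] lean [0.038 0.051] cap [556.5  96.9] move tool mm [-0.1  1.1]
126 55 socket bottom [556.   96.9] lean [ 0.024 -0.009] cap [557.   96.6] move tool mm [-1.1 -0. ]
129 62 socket bottom [556.5  97.1] lean [0.028 0.006] cap [556.4  97.5] move tool mm [0.3 0.3]
```

Emit:
step_arm(fingers=[1,1,1,1,1,1,1,1,1,1], travel=[[0,0,-0.2],[0,0,-0.2],[-0.1665,-0.465,0],[-0.1665,-0.465,0],[-0.1665,-0.465,0],[-0.1665,-0.465,0],[-0.1665,-0.465,0],[-0.1665,-0.465,0],[0,0,0.2],[0,0,0.3]], twist=[0,0,0,0,0,0,0,0,0,0])

```text
time_s: 14.85
position: [0.5601, -0.1977, 0.1213]
tool_rot: [[-0.947, 0.32, 0.002], [0.32, 0.947, -0.001], [-0.002, -0.0, -1.0]]
ft_force: [-0.1, -0.6, -1.0]
grip_width: 0.0198
gripper_force: 78.8
```

Emit:
step_arm(fingers=[1,1,1,1], travel=[[0,0,0.3],[0,0,0.1],[0,0,0],[0,0,0]], twist=[0,0,0,0])

```text
time_s: 15.35
position: [0.5605, -0.1972, 0.0828]
tool_rot: [[-0.948, 0.319, 0.002], [0.319, 0.948, -0.001], [-0.002, -0.0, -1.0]]
ft_force: [0.0, 0.8, -1.1]
grip_width: 0.0198
gripper_force: 78.8
```

Within 0.4 mm of where it was picked up, so I'll lower it in.

Emit:
step_arm(fingers=[1,1,1,1,1,0,0,0], travel=[[0,0,0.1],[0,0,0.1],[0,0,0.06],[0,0,0.015],[0,0,0],[0,0,0],[0,0,0],[0,0,0]], twist=[0,0,0,0,0,0,0,0])

```text
time_s: 16.35
position: [0.5599, -0.1969, 0.0538]
tool_rot: [[-0.948, 0.319, -0.0], [0.319, 0.948, 0.0], [0.0, 0.0, -1.0]]
ft_force: [-0.6, -0.4, 0.2]
grip_width: 0.0427
gripper_force: 0.0
```

Emit:
step_arm(fingers=[0,0,0,0,0,0,0,0,0,0], travel=[[0,0,-0.4],[0,0,-0.4],[-0.079,-0.333,0],[-0.079,-0.333,0],[0,0,0],[0,0,0.2],[0,0,0.3],[0,0,0.2],[0,0,0.09],[0,0,0]], twist=[0,0,0,0,0,0,0,0,0,0])

```text
time_s: 17.6
position: [0.5537, -0.2646, 0.0549]
tool_rot: [[-0.948, 0.319, -0.0], [0.319, 0.948, 0.0], [0.001, 0.0, -1.0]]
ft_force: [0.6, 0.3, 0.7]
grip_width: 0.0427
gripper_force: 0.0
```

Emit:
step_arm(fingers=[1,1,1,1], travel=[[0,0,0],[0,0,0],[0,0,0],[0,0,0]], twist=[0,0,0,0], force=40)

```text
time_s: 18.1
position: [0.5541, -0.2653, 0.056]
tool_rot: [[-0.948, 0.319, 0.002], [0.319, 0.948, -0.001], [-0.002, -0.0, -1.0]]
ft_force: [0.3, -0.1, 5.9]
grip_width: 0.0198
gripper_force: 39.5
```

Run:
```python
from h import *
s=monitor.observe(); print(s["time_s"],s["position"],s["grip_width"],s["ft_force"])
im,d=optics.get_image("scene"); C=cloud("scene",d)[...,:3].reshape(-1,3)
for c in((.568,-.1323),(.5615,-.2)):
    for lo,hi in((.03,.046),(.055,.08),(.082,.095)):
        q=C[(np.hypot(C[:,0]-c[0],C[:,1]-c[1])<.026)&(C[:,2]>lo)&(C[:,2]<hi)]; print(c,lo,len(q),np.round((q.min(0)+q.max(0))[:2]/2,4) if len(q) else 0,q[:,2].max() if len(q) else 0)
```

```text
18.1 [ 0.55413245 -0.26528574  0.0559623 ] 0.01982362742656788 [ 0.31377097 -0.09040288  5.9176837 ]
(0.568, -0.1323) 0.03 52 [ 0.5654 -0.1327] 0.04587369766064875
(0.568, -0.1323) 0.055 75 [ 0.5675 -0.1315] 0.07966842615769754
(0.568, -0.1323) 0.082 53 [ 0.5683 -0.132 ] 0.0898539885323304
(0.5615, -0.2) 0.03 81 [ 0.5598 -0.2005] 0.045948309884829786
(0.5615, -0.2) 0.055 78 [ 0.5591 -0.2007] 0.0798385259766754
(0.5615, -0.2) 0.082 62 [ 0.5624 -0.1999] 0.08885291236529302
```

Emit:
step_arm(fingers=[1,1,1,1,1,1,1,1,1,1], travel=[[0,0,-0.3],[0,0,-0.4],[0,0,-0.4],[0.1665,0.492,0],[0.1665,0.492,0],[0.1665,0.492,0],[0.1665,0.492,0],[0.1665,0.492,0],[0.1665,0.492,0],[0.1665,0.492,0]], twist=[0,0,0,0,0,0,0,0,0,0], force=80)

```text
time_s: 19.4
position: [0.5526, 0.1001, 0.1648]
tool_rot: [[-0.948, 0.319, -0.001], [0.319, 0.948, -0.0], [0.001, -0.0, -1.0]]
ft_force: [1.5, -0.6, -0.5]
grip_width: 0.0188
gripper_force: 78.4
```

Emit:
step_arm(fingers=[1,1,1,1], travel=[[0,0,0.1],[0,0,0.1],[0,0,0],[0,0,0]], twist=[0,0,0,0])

```text
time_s: 19.9
position: [0.5533, 0.0975, 0.1451]
tool_rot: [[-0.947, 0.321, -0.0], [0.321, 0.947, -0.0], [-0.0, -0.0, -1.0]]
ft_force: [0.5, -0.4, -1.2]
grip_width: 0.0192
gripper_force: 78.6
```

```bash
python3 sockm.py
```

```text
19.9 [0.5533 0.0975 0.1451] [ 0.5 -0.4 -1.2] 0.01918971322477114 origin z 0.0978
134 57 socket bottom [555.6  95.3] lean [0.044 0.04 ] cap [556.2  97. ] move tool mm [0.  1.8]
133 59 socket bottom [555.5  95.9] lean [0.038 0.029] cap [556.4  97. ] move tool mm [-0.5  1.4]
137 62 socket bottom [555.9  95.2] lean [0.023 0.051] cap [556.5  96.6] move tool mm [-0.1  1.6]
```

Same reading as last time, so I'll apply the same kind of correction and descend.

Emit:
step_arm(fingers=[1,1,1,1,1,1,1], travel=[[0,0.009,0.04],[0,0,0.04],[0,0,0.015],[0,0,0.015],[0,0,0.015],[0,0,0.015],[0,0,0]], twist=[0,0,0,0,0,0,0])

```text
time_s: 20.92
position: [0.5534, 0.0993, 0.131]
tool_rot: [[-0.948, 0.319, -0.0], [0.319, 0.948, -0.0], [0.0, -0.0, -1.0]]
ft_force: [0.3, -0.7, -1.0]
grip_width: 0.0187
gripper_force: 78.7
```

Emit:
step_arm(fingers=[1,1,1,1,1,1,1,1], travel=[[0,0,0.02],[0,0,0.02],[0,0,0.02],[0,0,0.02],[0,0,0.02],[0,0,0.01],[0,0,0.01],[0,0,0]], twist=[0,0,0,0,0,0,0,0])

```text
time_s: 21.92
position: [0.5534, 0.0994, 0.1192]
tool_rot: [[-0.948, 0.319, 0.0], [0.319, 0.948, -0.0], [-0.0, 0.0, -1.0]]
ft_force: [-1.1, -1.4, 0.9]
grip_width: 0.0188
gripper_force: 79.0
```

Emit:
step_arm(fingers=[1,1,1], travel=[[0,0,0.01],[0,0,0.005],[0,0,0]], twist=[0,0,0])

```text
time_s: 22.3
position: [0.5537, 0.0993, 0.119]
tool_rot: [[-0.948, 0.319, 0.002], [0.319, 0.948, -0.0], [-0.002, 0.0, -1.0]]
ft_force: [-3.5, -2.6, 12.4]
grip_width: 0.0188
gripper_force: 80.3
```

```bash
python3 sockm.py
python3 - <<'E'
from h import *
im,d=optics.get_image("scene"); cv2.imwrite("pics/c5.png",cv2.resize(im[120:330,160:440],(800,600),interpolation=cv2.INTER_CUBIC))
for n in("scene","top"):
    D=optics.get_image(n)[1]; C=cloud(n,D)[...,:3].reshape(-1,3); r=np.hypot(C[:,0]-.553,C[:,1]-.098)
    q=C[(r<.045)&(r>.025)&(C[:,2]>.062)&(C[:,2]<.076)]; print(n,len(q),np.round(np.linalg.lstsq(np.c_[q[:,:2]-[.553,.098],np.ones(len(q))],q[:,2],rcond=None)[0],4) if len(q)>5 else 0)
E
```

```text
22.3 [0.5537 0.0993 0.119 ] [-3.5 -2.6 12.4] 0.018826961386458688 origin z 0.0717
127 73 socket bottom [555.7  97.5] lean [0.028 0.035] cap [556.4  97.8] move tool mm [-0.6  0.6]
125 71 socket bottom [555.6  97.2] lean [0.032 0.051] cap [556.3  97.4] move tool mm [-0.6  0.5]
126 69 socket bottom [556.1  97.4] lean [0.024 0.043] cap [556.4  97.4] move tool mm [-0.3  0.2]
scene 350 [0.0071 0.0045 0.0695]
top 0 0
```

View pics/c5.png

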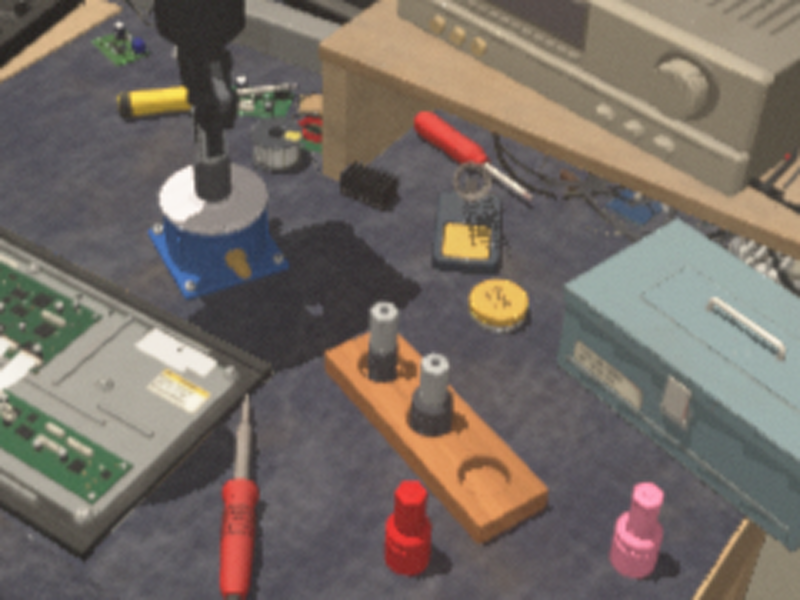

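The socket is fully down over the nut at crop (212,180) and still held. The cap is level and the rejected socket stands upright in the middle hole at (433,395). Handing in.

```bash
python3 -c "
from rig import close_job
print(close_job())"
```

```text
the job is handed in; nothing more can be done
None
```

Job handed in at about 22.5 s: the cap is seated level on the pot, the socket that didn't fit is back upright in the block's middle hole, and the fitting one (from the far-right hole) is held fully down over the nut.

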